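# Put the red stone away through the dust-box flap

## Task

Two sharpening stones wait in the two tracks of the blue dust box; put the red one away. With the fingertips slide it along its track, pushing the yellow hanging flap open with it, until it drops off the sill and lies flat in the box, then draw the fingers back out so that the flap swings fully shut. Slide it steadily, do not strike, pick up or tip the stone over, and leave the green stone in its track and everything else on the bench where it is.

Things in the scene. Friction and masses are not known exactly. Their poses are not given: they have to be found in the camera images.
- dust_box: Blue dust box fixed to the bench, two straight feed tracks in front. Origin: on the bench (z = 0), midway between the tracks, in the plane of the shut flaps; x runs along the tracks into the box, y left, z up. Track centre lines at y = +34 (left) and -34 mm (right), each 62 wide between 6 mm walls. Track floor top at z = 24; outside the doorway the walls rise only to z = 40.
- track_mouth (a point): Open outer end of the tracks, on the floor of the tracks midway between them: box x = -185 mm, z = 24. Axes as the box.
- lintel (a point): Hinge line of both flaps, over the doorways (box x = 0, z = 94 mm). Each doorway (x = -6 to 4) is 62 wide and clear from the track floor up to z = 90; the lintel's top is at z = 103. Behind it the box is 101 high with a clear roof. Fingers leaning 30 to 45 degrees back towards the track can follow the stone under it.
- sill (a point): Inner end of the track floors (box x = 8, z = 24 mm), 8 mm past the flaps' plane; beyond it the floor drops 18 mm. As the stone's middle passes it, the stone tips nose down up to 24 degrees and its rear rises up to 18 mm; pushed on it levels, and when its rear end passes the sill it drops flat.
- box_floor (a point): Middle of the box floor (box x = 74, z = 6 mm), which runs from the sill (x = 8) to the back wall (x = 140); a wall divides the two bays. A stone home lies flat here, anywhere along its bay; the flap then swings clear over it.
- red_stone: Red sharpening stone, 90 long (its x) x 50 wide (y) x 22 high, about 0.23 kg, loose, lying in the left or the right track with its length along the track, 15 to 40 mm short of the flap. Origin: centre of its underside.
- green_stone: Green sharpening stone of the same size in the other track; leave it. Origin: centre of its underside.
- flap_left (a joint): Yellow flap of the left track (box y = +34), 57 wide, 3 thick, 50 g, hinged at its top (box x = 0, z = 94) and hanging to z = 31. 0 = hanging shut; grows to 1.5 rad as its lower edge swings into the box. It cannot swing outwards. No spring: light to push, and falls shut by its weight in under 1 s.
- flap_right (a joint): The same flap of the right track (box y = -34).
- orange_block: Big orange sharpening block, 130 x 80 x 65 mm; loose, standing on the bench beside the box; leave it.
- black_stone: Long black stone, 150 x 50 x 22 mm; loose, standing on the bench beside the box; leave it.
- yellow_stone: Pale yellow stone, 110 x 55 x 25 mm; loose, standing on the bench beside the box; leave it.
- mug: White mug, 84 mm across, 95 mm; loose, standing on the bench beside the box; leave it.
- oil_bottle: Amber oil bottle, 48 mm across, 130 mm; loose, standing on the bench beside the box; leave it.
- mallet: Hammer lying on the bench; origin under its middle; leave it.
Things that resemble listed ones, but are neither listed nor needed, are in the scene too. Of the things like the red_stone, leave any that is pink; of the rest the smaller one is meant.

How it is judged (in metres and radians):
On the way, in this order (a step that is already met when the one before it is completed fails the run):
1. the red stone is in its doorway, pushing its flap open (x of red_stone in the frame of dust_box between -0.045 and 0.045 m and ((y of red_stone in the frame of dust_box above 0 m and value of joint flap_left above 0.3 rad) or (y of red_stone in the frame of dust_box below 0 m and value of joint flap_right above 0.3 rad))), for 0.1 s.
2. the red stone has dropped off the sill and lies flat in the box (x of red_stone in the frame of dust_box between 0.05 and 0.1 m and z of red_stone in the frame of dust_box between 0.002 and 0.01 m and angle between red_stone's own z axis and vertical below 0.1 rad and y of red_stone in the frame of dust_box between -0.05 and 0.05 m), for 0.1 s.
At the end, for the whole second after the job is handed in: The red stone lies still and flat (within 0.1 rad) on the floor of the dust box, wholly past the sill; both flaps hang shut (within 0.05 rad); the green stone is within 12 mm, and every other loose thing within 25 mm, of where it began (all of step 2 and linear speed of red_stone below 0.02 m/s and value of joint each of flap_left, flap_right below 0.05 rad and distance of green_stone from where it was at the start of the episode below 0.012 m and distance of each of orange_block, black_stone, yellow_stone, mug, oil_bottle, mallet from where it was at the start of the episode below 0.025 m); the robot touches nothing.
It fails at once if the red stone is lifted off its track (more than 15 mm) (z of red_stone in the frame of dust_box above 0.039 m).
It fails at once if the red stone is tipped over (angle between red_stone's own z axis and vertical above 0.8 rad).
It fails at once if the red stone is struck or shot in (faster than 0.8 m/s) (linear speed of red_stone above 0.8 m/s).
It fails at once if the green stone is moved more than 12 mm (distance of green_stone from where it was at the start of the episode above 0.012 m).
It fails at once if something else on the bench is moved more than 25 mm (distance of any of orange_block, black_stone, yellow_stone, mug, oil_bottle, mallet from where it was at the start of the episode above 0.025 m).
It also fails if it takes over 40 s, if anything falls off the work surface, if the arm or the gripper's body presses on something with over 40 N, if the wrist force passes 120 N, or if a joint passes its speed limit or range.

## Robot

A 6-joint arm with a two-finger parallel gripper is mounted at the origin on the work surface. World frame = base frame: x ahead of the robot, y to its left, z up, the work surface at z = 0. Lengths are in m, angles in degrees, forces in N, time in s.
With the tool pointing down it reaches from about 0.35 to 0.925 m from the base axis. Payload 6.4 kg.
Tool frame: the origin (TCP) lies at the very end of the fingers, on their centre line; the grasp point (between the pads) lies 19 mm behind it (manip.pinch_z is the z of the grasp point in the tool frame, in m); z points along the fingers, y is the line along which they close (so a half turn about z gives the same grasp; the last joint's range is limited). The gripper opens to 94 mm and grips with 3 to 60 N. Pads are 16 mm wide; open, the fingers measure 119 mm over their backs; the gripper's body (75 mm by 177 mm) begins 78 mm behind the grasp point.
Start: joints at [59.238, 14.043, 89.255, -0, 76.702, -9.975], TCP at [0.231, 0.608, 0.205] pointing down, gripper open.
Joint ranges: [-179.41, 179.41], [-58.25, 129.5], [7.25, 145.43], [-54.29, 234.29], [11.92, 165.04], [-157.13, 157.13]. Speed limits (degrees/s): [147.25, 147.25, 180, 180, 180, 180].

## Interface

Orientations are given as [roll, pitch, yaw] about the fixed x, y, z axes, in that order (R = Rz(yaw) Ry(pitch) Rx(roll)).
In Python, from cell import manip, viewer gives the robot as it stands.
- The arm moves only by the tool apply_moves, never from a script. Its argument "plan" is a list of rows, each an object with "grip": the opening in per cent of the stroke, from 0 (shut) to 100 (fully open); "translation": the shift along the tool's x, y, z in m, a list of three; "dr": the turn, a rotation vector about the tool's x, y, z in rad, a list of three. A call has 1 to 12 rows; each row is the pose to reach, as a shift and turn from the pose commanded when the call began, along the tool's axes at that moment; what a row does not reach only later rows make up. A row lasts 1/8 s, in which the tool goes at most 62.5 mm and 10.7 degrees, less where a joint would pass 70% of its speed; a pose out of reach is approached as far as the arm can. A call with a gripper value outside its range is refused whole. The fingers move at their own pace and stop on an object; the grip force is fixed at half the most. Time passes only in rows, so rows that repeat a pose let the fingers close. It gives the time, the measured TCP pose, the force, the opening and the grip force at its end, in the units of the state.
- manip.get_obs(): the state, without advancing time (a new reading comes with each control period).
- viewer.read_camera(name): name is "scene" or "side" or "wrist"; returns a dict with "frame" (400x640x3 uint8, red, green, blue), "fx", "fy", "cx", "cy" (pixels), "dist" ([k1, k2, p1, p2, k3] as OpenCV has them; the pictures are not rectified), "view" (4x4, takes a point from world to camera coordinates); the wrist camera has in their place "hand_eye" (4x4, takes a point from camera to tool coordinates, whose origin is the TCP and whose axes are the flange's). Camera axes: x right, y up, looking along -z (the intrinsics and any distortion apply to the point x, -y, -z); pixel columns grow to the right and rows downward; lengths in m; the calibration is good to about 2 mm. A picture is of the moment at which its call begins: read the wrist's pose just before it. There is no depth.
- manip.job_done(): hands the job in; it is judged then, once.
The state is a dict: "t": time; "qpos": joint angles; "qvel": joint speeds; "joint_efforts": joint torques, N m; "eef_pos": TCP position; "ee_rot": TCP orientation; "contact_force": force on the tool from outside, world axes, zero at the start; "wrist_torque": the same for the moment, N m; "opening": opening from 0.0 (shut) to 1.0 (fully open); "gripper_force": force on a finger pad.
Only numpy, scipy, OpenCV 4.12 (cv2) and the standard library are available. Lean on these libraries where they do the work, as an engineer would, in place of code of your own. Each camera call takes 0.05 s, during which the arm holds its last target. There are 200 camera calls.

## Working session

There is one attempt and no reset: what is moved stays moved. The work goes in short steps, Python scripts to look and compute and a tool call to move; the robot and the scene stay as the last step left them, time stands still between calls to the robot, and variables do not carry over. Pictures are saved under pics/ and viewed, at most 10 in all, crops included, and the job is handed in when it is done.

Besides the shell and the picture viewer there is one more tool, called after "Request:" as name(argument=value, ...) on one line, values as JSON. apply_moves: Moves the arm, as the interface text tells. Its arguments: {"type":"object","properties":{"plan":{"type":"array","items":{"type":"object","properties":{"grip":{"type":"number"},"translation":{"type":"array","items":{"type":"number"}},"dr":{"type":"array","items":{"type":"number"}}}}}},"required":["plan"]}

```bash
mkdir -p pics; ls
cat > h.py <<'E'
import sys; sys.path.insert(0,'.')
import numpy as np, cv2
from scipy.spatial.transform import Rotation as R
from cell import manip, viewer
def ray(c,uv):
    K=np.array([[c['fx'],0,c['cx']],[0,c['fy'],c['cy']],[0,0,1.]])
    p=cv2.undistortPoints(np.array(uv,float).reshape(-1,1,2),K,np.array(c['dist'],float)).reshape(-1,2)
    d=np.c_[p[:,0],-p[:,1],-np.ones(len(p))]
    V=np.array(c['view']); Ri=V[:3,:3].T
    return -Ri@V[:3,3], d@Ri.T
def onz(c,uv,z):
    o,d=ray(c,uv); z=np.broadcast_to(z,len(d)); return o+d*((z-o[2])/d[:,2])[:,None]
def proj(c,P):
    V=np.array(c['view']); q=np.atleast_2d(P)@V[:3,:3].T+V[:3,3]
    q=q*[1,-1,-1]
    K=np.array([[c['fx'],0,c['cx']],[0,c['fy'],c['cy']],[0,0,1.]])
    return cv2.projectPoints(q,np.zeros(3),np.zeros(3),K,np.array(c['dist'],float))[0].reshape(-1,2)
E
python3 - <<'E'
from h import *
import pickle
d={}
for n in('scene','side'):
    c=viewer.read_camera(n); d[n]=c
    cv2.imwrite(f'pics/{n}.png',cv2.resize(c['frame'][:,:,::-1],(800,500),interpolation=cv2.INTER_CUBIC))
    V=np.array(c['view']);print(n,-V[:3,:3].T@V[:3,3],c['fx'])
pickle.dump(d,open('c.pkl','wb'))
s=manip.get_obs();print(s, manip.pinch_z)
E
```

```text
pics
scene [1.42426917 0.24751284 0.7893118 ] 375.007563408663
side [ 0.16675813 -1.02704331  0.9619002 ] 433.14753949087674
{'t': 0.1, 'qpos': array([ 5.92374739e+01,  1.40789187e+01,  8.93155769e+01, -7.05743806e-04,
        7.67014878e+01, -9.97497993e+00]), 'qvel': array([-0.04787041, -0.20435324, -0.10621825, -0.0360453 , -0.02148558,
       -0.04188589]), 'joint_efforts': array([ 7.85849670e-05, -4.16916561e+01, -3.15526199e+01,  6.86181779e-02,
        3.10102198e-02, -5.83824249e-05]), 'eef_pos': array([0.23041137, 0.60723257, 0.20449098]), 'ee_rot': array([-1.79905349e+02, -1.59498958e-02,  1.59212604e+02]), 'contact_force': array([ 0.51158899, -0.13698516,  0.16211744]), 'wrist_torque': array([-0.02615748, -0.0649904 , -0.01944723]), 'gripper_force': 0.0, 'opening': 0.9998866118052596} -0.0188
```

View pics/scene.png

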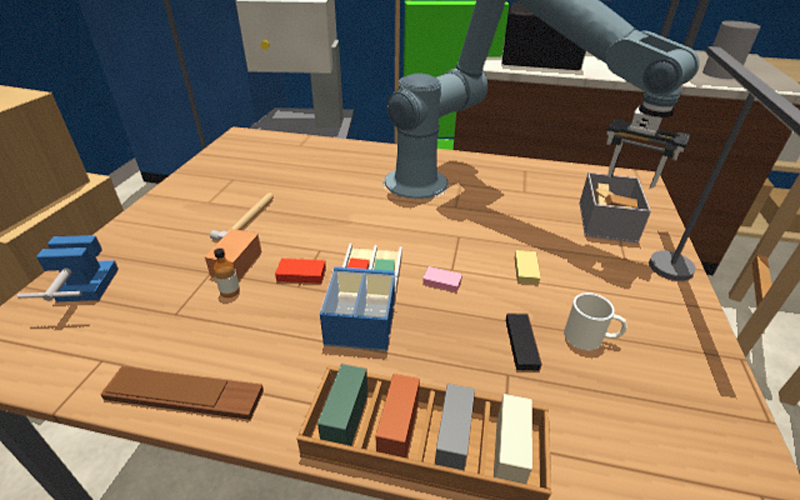

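View pics/side.png

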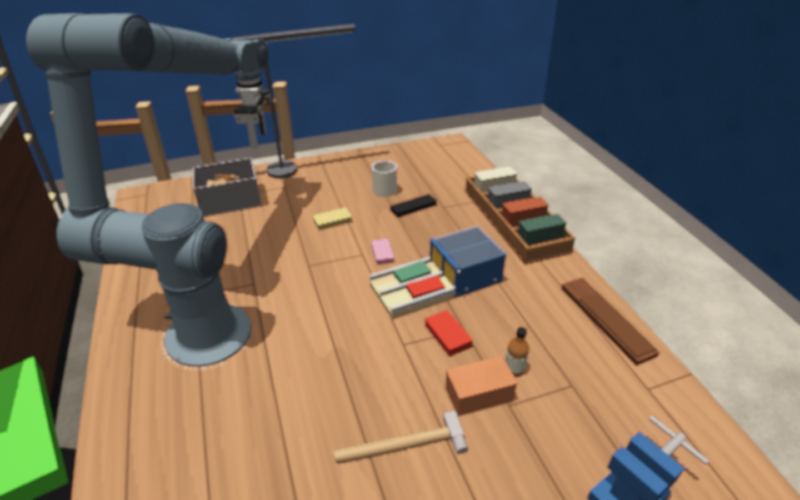

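The red stone is in the right track (side view ≈ (425,287)/800 px) and the green one in the left; a larger red lookalike lies outside at about (448,332). I'll take enlarged crops next to get the box pose.

Run:
```python
from h import *
import pickle
d=pickle.load(open('c.pkl','rb'))
a=d['side']['frame'][175:255,285:415,::-1]; cv2.imwrite('pics/s2.png',cv2.resize(a,None,fx=6,fy=6,interpolation=cv2.INTER_CUBIC))
a=d['scene']['frame'][185:285,245:335,::-1]; cv2.imwrite('pics/c2.png',cv2.resize(a,None,fx=6,fy=6,interpolation=cv2.INTER_CUBIC))
```

```text
(no output)
```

View pics/s2.png

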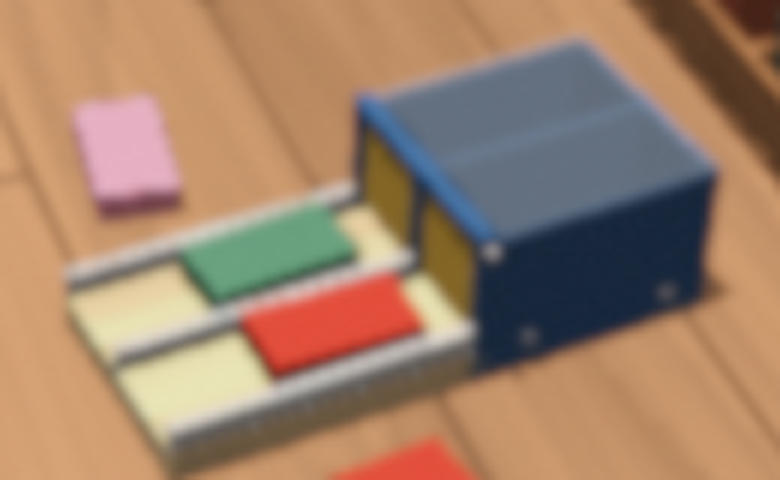

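View pics/c2.png

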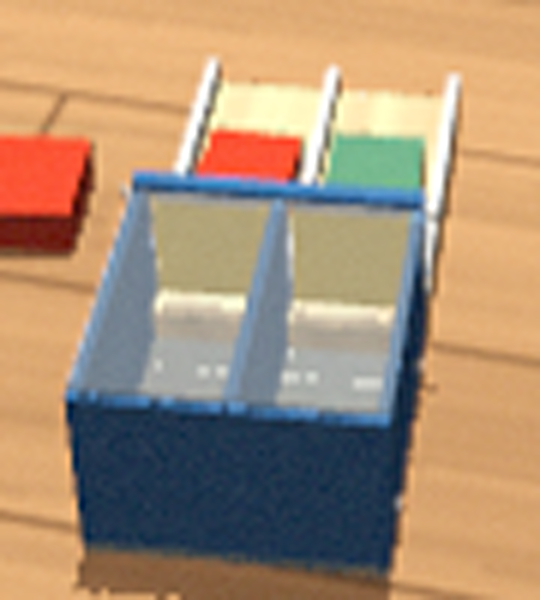

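```bash
cat > fit.py <<'E'
from h import *
import pickle
from scipy.optimize import least_squares
d=pickle.load(open('c.pkl','rb'))
S=[((-185,-68,40),(173,434)),((-185,0,40),(118,353)),((-185,68,40),(70,276)),((-185,-71,0),(176,474)),(('b',-71,101),(716,172)),(('b',71,101),(583,40)),(('b',-71,0),(704,302)),((-1,-71,103),(492,242)),((-1,71,103),(366,98))]
C=[((-185,-68,40),(212,61)),((-185,0,40),(332,69)),((-185,68,40),(455,76)),(('b',-71,101),(70,400)),(('b',71,101),(390,420)),(('b',-71,0),(85,555)),(('b',71,0),(388,572)),((-6,-71,103),(136,173)),((-6,71,103),(422,187))]
def uv(p,o): return (np.array(p)+.5)/6-.5+o
def W(p,P): 
    c,s=np.cos(p[2]),np.sin(p[2]); P=np.array(P)/1e3
    return np.c_[p[0]+c*P[:,0]-s*P[:,1],p[1]+s*P[:,0]+c*P[:,1],P[:,2]]
def res(p):
    r=[]
    for n,L,o in(('side',S,(285,175)),('scene',C,(245,185))):
        P=[[p[3]*1000 if v=='b' else v for v in q] for q,_ in L]
        r.append(proj(d[n],W(p,P))-np.array([uv(u,o) for _,u in L]))
    return np.concatenate(r)
if __name__=='__main__':
    f=least_squares(lambda p:res(p).ravel(),[.6,0,0,.145],loss='soft_l1');p=f.x
    print(p,np.degrees(p[2]));print(res(p).round(1).tolist())
    np.save('p.npy',p)
    def box(w): 
        w=w-[p[0],p[1],0];c,s=np.cos(p[2]),np.sin(p[2]);return np.c_[c*w[:,0]+s*w[:,1],-s*w[:,0]+c*w[:,1],w[:,2]]*1e3
    for nm,U in(('red',[(245,318),(275,374),(425,326),(391,274)]),('green',[(183,255),(215,304),(354,250),(320,204)])):
        b=box(onz(d['side'],[uv(u,(285,175)) for u in U],.046));print(nm,b.round(1).tolist(),b.mean(0).round(1))
    b=box(onz(d['scene'],[uv(u,(245,185)) for u in [(215,130),(302,137),(332,135),(424,139)]],.046));print(b.round(1))
    b=box(onz(d['side'],[np.array(u)/1.25 for u in [(448,332),(383,250),(517,370),(482,385)]],.02));print(b.round(0))
E
python3 fit.py
```

```text
[ 0.62440257 -0.00311363  0.1272058   0.14503466] 7.288355390620397
[[-0.0, -0.8], [0.2, -0.5], [-0.2, 0.0], [0.1, 2.4], [1.3, -1.1], [0.2, -1.3], [-0.1, 0.7], [0.1, -0.7], [-0.4, -0.6], [-0.1, -0.2], [-0.2, -0.2], [-0.6, -0.1], [-1.0, -1.2], [0.2, -0.4], [-0.2, -0.7], [0.5, 0.6], [-0.3, -0.4], [0.7, 0.7]]
red [[-116.3, -12.5, 46.0], [-121.9, -59.4, 46.0], [-32.8, -60.7, 46.0], [-28.3, -14.8, 46.0]] [-74.8 -36.9  46. ]
green [[-123.6, 50.2, 46.0], [-125.7, 5.0, 46.0], [-36.7, 12.4, 46.0], [-34.7, 57.0, 46.0]] [-80.2  31.2  46. ]
[[-113.8  -53.2   46. ]
 [-112.9   -6.    46. ]
 [-116.4    9.8   46. ]
 [-118.5   59.1   46. ]]
[[ -91. -185.   20.]
 [ -98.  180.   20.]
 [ -11. -357.   20.]
 [-104. -358.   20.]]
```

```bash
cat > tgt.py <<'E'
from h import *
p=np.load('p.npy')
B=R.from_euler('z',p[2])
def pose(bx,by,z,lean):
    t=np.radians(lean);s,c=np.sin(t),np.cos(t)
    M=R.from_matrix(np.array([[-c,0,s],[0,1,0],[-s,0,-c]]))
    return B.apply(np.array([bx,by,0])/1e3)+[p[0],p[1],z/1e3], B*M
def rel(pos,rot,T):
    return (rot.inv().apply(T[0]-pos)).round(4), (rot.inv()*T[1]).as_rotvec().round(4)
def now():
    s=manip.get_obs();return s['eef_pos'],R.from_euler('xyz',s['ee_rot'],degrees=True)
E
python3 - <<'E'
from tgt import *
T=pose(-145,-34,170,40);print(T[0],*rel(np.array([.231,.608,.205]),R.from_euler('xyz',[-179.9,0,159.21],degrees=True),T))
E
```

```text
[ 0.48488748 -0.05523405  0.17      ] [-0.4728 -0.5299  0.0359] [-0.1727 -0.6843 -0.4693]
```

Request:
apply_moves(plan=[{"grip": 16, "translation": [-0.03, -0.035, 0], "dr": [0, 0, 0]}, {"grip": 16, "translation": [-0.07, -0.08, 0], "dr": [0, 0, 0]}, {"grip": 16, "translation": [-0.11, -0.125, 0], "dr": [0, 0, 0]}, {"grip": 16, "translation": [-0.15, -0.17, 0], "dr": [0, 0, 0]}, {"grip": 16, "translation": [-0.19, -0.215, 0], "dr": [0, 0, 0]}, {"grip": 16, "translation": [-0.23, -0.26, 0], "dr": [0, 0, 0]}, {"grip": 16, "translation": [-0.27, -0.305, 0], "dr": [-0.02, -0.07, -0.05]}, {"grip": 16, "translation": [-0.31, -0.35, 0], "dr": [-0.04, -0.14, -0.1]}, {"grip": 16, "translation": [-0.35, -0.395, 0], "dr": [-0.06, -0.23, -0.155]}, {"grip": 16, "translation": [-0.39, -0.44, 0], "dr": [-0.08, -0.32, -0.22]}, {"grip": 16, "translation": [-0.42, -0.475, 0], "dr": [-0.1, -0.41, -0.28]}, {"grip": 16, "translation": [-0.445, -0.5, 0], "dr": [-0.125, -0.5, -0.345]}])

```text
t: 1.6
eef_pos: [0.4694, -0.0194, 0.2056]
ee_rot: [177.9, 29.5, 178.9]
contact_force: [-0.7, -0.2, -0.0]
opening: 0.162
gripper_force: 0.0
```

Run:
```python
from tgt import *
s=manip.get_obs();print(s['t'],s['qpos'].round(1),s['eef_pos'].round(4),s['opening'])
print(*rel(*now(),pose(-145,-34,100,40)))
```

```text
1.6 [ -24.5  -33.7  134.7   16.6   53.5 -120.9] [ 0.4694 -0.0194  0.2056] 0.16248963197323357
[ 0.038  -0.0392  0.0984] [-0.0464 -0.1804 -0.1234]
```

Request:
apply_moves(plan=[{"grip": 16, "translation": [0.0, -0.02, 0.0], "dr": [-0.02, -0.09, -0.06]}, {"grip": 16, "translation": [0.01, -0.039, 0.03], "dr": [-0.046, -0.18, -0.123]}, {"grip": 16, "translation": [0.025, -0.039, 0.065], "dr": [-0.046, -0.18, -0.123]}, {"grip": 16, "translation": [0.038, -0.039, 0.098], "dr": [-0.046, -0.18, -0.123]}, {"grip": 16, "translation": [0.038, -0.039, 0.098], "dr": [-0.046, -0.18, -0.123]}])

```text
t: 2.22
eef_pos: [0.4833, -0.0423, 0.1067]
ee_rot: [179.9, 38.7, -173.5]
contact_force: [-0.1, 0.2, 0.9]
opening: 0.159
gripper_force: 0.0
```

Run:
```python
from tgt import *
s=manip.get_obs();print(s['t'],s['qpos'].round(1),s['eef_pos'].round(4),s['ee_rot'])
a=now();print(*rel(*a,pose(-145,-34,100,40)))
for n in('side',):
    c=viewer.read_camera(n)
    cv2.imwrite('pics/a1.png',cv2.resize(c['frame'][120:270,240:440,::-1],None,fx=4,fy=4,interpolation=cv2.INTER_CUBIC))
```

```text
2.225 [ -32.3  -24.2  142.9   41.1   36.8 -157.1] [ 0.4833 -0.0423  0.1067] [ 179.85479458   38.66828767 -173.50623308]
[ 0.0041 -0.013   0.0052] [-0.0063 -0.0232 -0.0108]
```

View pics/a1.png

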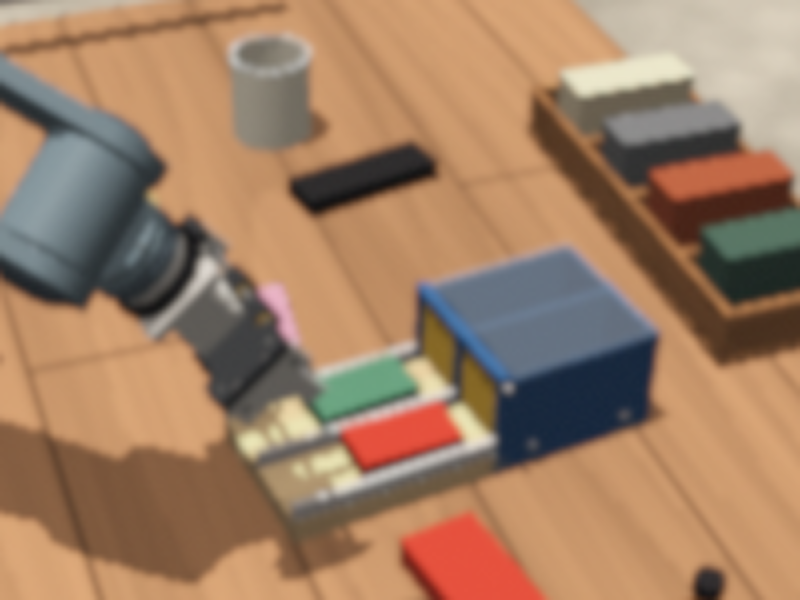

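The fingers are over the right track, but q6 is at its limit, so I'll take the half-turned grasp instead: lift back and spin 180°.

Request:
apply_moves(plan=[{"grip": 16, "translation": [0, 0, -0.03], "dr": [0, 0, 0]}, {"grip": 16, "translation": [0, 0, -0.06], "dr": [0, 0, 0.1]}, {"grip": 16, "translation": [0, 0, -0.08], "dr": [0, 0, 0.27]}, {"grip": 16, "translation": [0, 0, -0.08], "dr": [0, 0, 0.44]}, {"grip": 16, "translation": [0, 0, -0.08], "dr": [0, 0, 0.61]}, {"grip": 16, "translation": [0, 0, -0.08], "dr": [0, 0, 0.78]}, {"grip": 16, "translation": [0, 0, -0.08], "dr": [0, 0, 0.95]}, {"grip": 16, "translation": [0, 0, -0.08], "dr": [0, 0, 1.12]}, {"grip": 16, "translation": [0, 0, -0.08], "dr": [0, 0, 1.29]}, {"grip": 16, "translation": [0, 0, -0.08], "dr": [0, 0, 1.46]}, {"grip": 16, "translation": [0, 0, -0.08], "dr": [0, 0, 1.63]}, {"grip": 16, "translation": [0, 0, -0.08], "dr": [0, 0, 1.8]}])

```text
t: 3.78
eef_pos: [0.4434, -0.0522, 0.1773]
ee_rot: [142.0, -8.2, 86.0]
contact_force: [-0.5, -0.4, -0.3]
opening: 0.158
gripper_force: 0.0
```

```bash
sed -i 's/\[\[-c,0,s\],\[0,1,0\],\[-s,0,-c\]\]/[[c,0,s],[0,-1,0],[s,0,-c]]/' tgt.py
python3 - <<'E'
from tgt import *
s=manip.get_obs();print(s['t'],s['qpos'].round(1),s['eef_pos'].round(4),s['ee_rot'])
a=now();print(*rel(*a,pose(-145,-34,100,40)))
E
```

```text
3.775 [-38.7 -43.2 145.3  33.5  53.5 -46.3] [ 0.4434 -0.0522  0.1773] [142.01837182  -8.20201369  86.01957329]
[-0.0112 -0.0143  0.0859] [-0.0063  0.0255  1.3283]
```

Run:
```python
from tgt import *
a=now();print(*rel(*a,pose(-138,-34,110,34)))
```

```text
[-0.0084 -0.003   0.0825] [ 0.0632 -0.0633  1.3271]
```

Request:
apply_moves(plan=[{"grip": 16, "translation": [-0.001, 0, 0.01], "dr": [0.01, -0.01, 0.17]}, {"grip": 16, "translation": [-0.002, -0.001, 0.02], "dr": [0.02, -0.02, 0.34]}, {"grip": 16, "translation": [-0.003, -0.001, 0.03], "dr": [0.03, -0.03, 0.51]}, {"grip": 16, "translation": [-0.004, -0.002, 0.04], "dr": [0.03, -0.03, 0.68]}, {"grip": 16, "translation": [-0.005, -0.002, 0.05], "dr": [0.04, -0.04, 0.85]}, {"grip": 16, "translation": [-0.006, -0.002, 0.06], "dr": [0.05, -0.05, 1.02]}, {"grip": 16, "translation": [-0.007, -0.003, 0.07], "dr": [0.06, -0.06, 1.19]}, {"grip": 16, "translation": [-0.008, -0.003, 0.08], "dr": [0.063, -0.063, 1.327]}, {"grip": 16, "translation": [-0.0084, -0.003, 0.0825], "dr": [0.0632, -0.0633, 1.3271]}, {"grip": 16, "translation": [-0.0084, -0.003, 0.0825], "dr": [0.0632, -0.0633, 1.3271]}])

```text
t: 5.03
eef_pos: [0.4916, -0.0539, 0.1087]
ee_rot: [179.8, -33.9, 7.7]
contact_force: [0.5, -0.8, -0.3]
opening: 0.162
gripper_force: 0.0
```

Run:
```python
from tgt import *
s=manip.get_obs();print(s['t'],s['qpos'].round(1),s['eef_pos'].round(4),s['ee_rot'])
for x,z in((-138,110),(-136,60),(-136,33)):print(x,z,*rel(*now(),pose(x,-34,z,34)))
```

```text
5.025 [-31.5 -20.2 138.3  33.6  39.3  28.7] [ 0.4916 -0.0539  0.1087] [179.82020127 -33.9282427    7.71791877]
-138 110 [ 0.0009  0.0005 -0.001 ] [-0.0011  0.0012  0.0062]
-136 60 [-0.0254  0.0004  0.0416] [-0.0011  0.0012  0.0062]
-136 33 [-0.0404  0.0003  0.064 ] [-0.0011  0.0012  0.0062]
```

Request:
apply_moves(plan=[{"grip": 16, "translation": [-0.013, 0, 0.021], "dr": [0, 0, 0.003]}, {"grip": 16, "translation": [-0.026, 0, 0.042], "dr": [-0.001, 0.001, 0.006]}, {"grip": 16, "translation": [-0.036, 0, 0.057], "dr": [-0.001, 0.001, 0.006]}, {"grip": 16, "translation": [-0.0404, 0, 0.064], "dr": [-0.001, 0.001, 0.006]}, {"grip": 16, "translation": [-0.0404, 0, 0.064], "dr": [-0.001, 0.001, 0.006]}])

```text
t: 5.65
eef_pos: [0.4933, -0.0533, 0.0322]
ee_rot: [-179.9, -33.9, 7.2]
contact_force: [0.1, -0.3, 0.7]
opening: 0.161
gripper_force: 0.0
```

Run:
```python
from tgt import *
s=manip.get_obs();print(s['t'],s['qpos'].round(1),s['eef_pos'].round(4),s['ee_rot'],s['contact_force'])
for x,z in((-136,33),(-60,33),(-45,40),(-30,42)):print(x,z,*rel(*now(),pose(x,-34,z,34)))
c=viewer.read_camera('side')
cv2.imwrite('pics/a2.png',cv2.resize(c['frame'][155:255,270:420,::-1],None,fx=5,fy=5,interpolation=cv2.INTER_CUBIC))
```

```text
5.65 [-31.2  -7.7 139.   46.   28.9  14.5] [ 0.4933 -0.0533  0.0322] [-179.8698393   -33.9143796     7.15859276] [ 0.07925616 -0.32493901  0.71569739]
-136 33 [ 0.0008  0.0008 -0.0005] [-0.001   0.0015 -0.0019]
-60 33 [0.0638 0.0007 0.0419] [-0.001   0.0015 -0.0019]
-45 40 [0.0802 0.0007 0.0445] [-0.001   0.0015 -0.0019]
-30 42 [0.0938 0.0007 0.0512] [-0.001   0.0015 -0.0019]
```

View pics/a2.png

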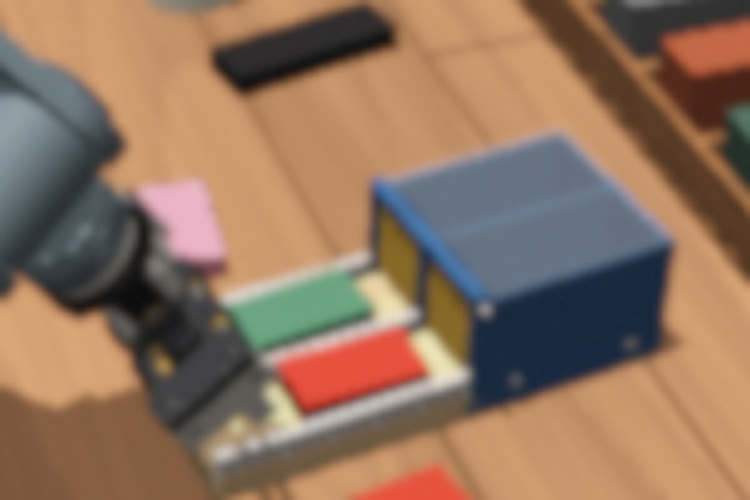

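Request:
apply_moves(plan=[{"grip": 16, "translation": [0.005, 0.0005, 0.0034], "dr": [0, 0, 0]}, {"grip": 16, "translation": [0.01, 0.0005, 0.0067], "dr": [0, 0, 0]}, {"grip": 16, "translation": [0.0166, 0.0005, 0.011], "dr": [0, 0, 0]}, {"grip": 16, "translation": [0.0232, 0.0005, 0.0155], "dr": [0, 0, 0]}, {"grip": 16, "translation": [0.03, 0.0005, 0.02], "dr": [0, 0, 0]}, {"grip": 16, "translation": [0.0366, 0.0005, 0.0244], "dr": [0, 0, 0]}, {"grip": 16, "translation": [0.0432, 0.0005, 0.029], "dr": [0, 0, 0]}, {"grip": 16, "translation": [0.05, 0.0005, 0.0333], "dr": [0, 0, 0]}, {"grip": 16, "translation": [0.0566, 0.0005, 0.0377], "dr": [0, 0, 0]}, {"grip": 16, "translation": [0.0632, 0.0005, 0.042], "dr": [0, 0, 0]}, {"grip": 16, "translation": [0.0632, 0.0005, 0.042], "dr": [0, 0, 0]}])

```text
t: 7.08
eef_pos: [0.5693, -0.0442, 0.0325]
ee_rot: [-179.9, -33.9, 7.1]
contact_force: [-0.2, 0.3, 0.7]
opening: 0.158
gripper_force: 0.0
```

Run:
```python
from tgt import *
s=manip.get_obs();print(s['t'],s['qpos'].round(1),s['eef_pos'].round(4),s['ee_rot'],s['contact_force'])
for x,z in((-60,33),(-50,37),(-44,40),(-36,43),(-20,42),(-10,36),(0,31),(6,29)):print(x,z,*rel(*now(),pose(x,-34,z,34)))
c=viewer.read_camera('side')
cv2.imwrite('pics/a3.png',cv2.resize(c['frame'][155:255,270:420,::-1],None,fx=5,fy=5,interpolation=cv2.INTER_CUBIC))
```

```text
7.075 [-24.4   3.2 128.5  44.1  25.   21.7] [ 0.5693 -0.0442  0.0325] [-179.86636329  -33.92942916    7.14666014] [-0.1876815   0.33696363  0.66568672]
-60 33 [ 0.0002  0.0002 -0.0005] [-0.001   0.0012 -0.0021]
-50 37 [0.0107 0.0002 0.0018] [-0.001   0.0012 -0.0021]
-44 40 [0.0174 0.0002 0.0026] [-0.001   0.0012 -0.0021]
-36 43 [0.0257 0.0002 0.0046] [-0.001   0.0012 -0.0021]
-20 42 [0.0384 0.0002 0.0144] [-0.001   0.0012 -0.0021]
-10 36 [0.0434 0.0002 0.0249] [-0.001   0.0012 -0.0021]
0 31 [0.0489 0.0002 0.0347] [-0.001   0.0012 -0.0021]
6 29 [0.0527 0.0002 0.0397] [-0.001   0.0012 -0.0021]
```

View pics/a3.png

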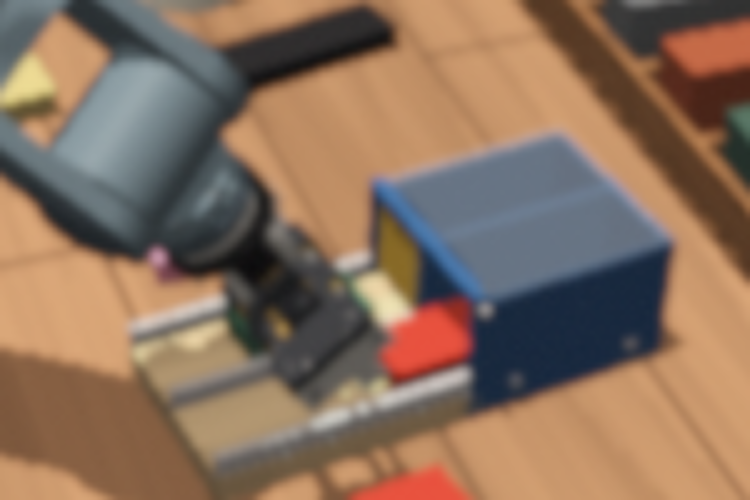

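Stone is halfway through the doorway, with its flap open and the tips behind it. Next I'll push it over the tipping point, raising the tips with the rear.

Request:
apply_moves(plan=[{"grip": 16, "translation": [0.0053, 0.0002, 0.0011], "dr": [0, 0, 0]}, {"grip": 16, "translation": [0.0105, 0.0002, 0.0023], "dr": [0, 0, 0]}, {"grip": 16, "translation": [0.0147, 0.0002, 0.0033], "dr": [0, 0, 0]}, {"grip": 16, "translation": [0.0188, 0.0002, 0.0043], "dr": [0, 0, 0]}, {"grip": 16, "translation": [0.0224, 0.0002, 0.0043], "dr": [0, 0, 0]}, {"grip": 16, "translation": [0.0255, 0.0002, 0.0051], "dr": [0, 0, 0]}, {"grip": 16, "translation": [0.0282, 0.0002, 0.0082], "dr": [0, 0, 0]}, {"grip": 16, "translation": [0.0282, 0.0002, 0.0082], "dr": [0, 0, 0]}])

```text
t: 8.12
eef_pos: [0.5967, -0.0409, 0.0413]
ee_rot: [-179.9, -33.9, 7.1]
contact_force: [-1.2, 0.4, 0.7]
opening: 0.16
gripper_force: 0.0
```

Run:
```python
from tgt import *
s=manip.get_obs();print(s['t'],s['qpos'].round(1),s['eef_pos'].round(4),s['ee_rot'],s['contact_force'])
for x,z in((-32,42),(-28,40),(-22,36),(-17,34),(-12,32),(-7,31),(-2,30),(3,29),(8,29)):print(x,z,*rel(*now(),pose(x,-34,z,34)))
a=viewer.read_camera('side')['frame'][180:250,300:400,::-1]
b=viewer.read_camera('scene')['frame'][185:285,245:335,::-1]
a=cv2.resize(a,(571,400),interpolation=cv2.INTER_CUBIC);b=cv2.resize(b,None,fx=4,fy=4,interpolation=cv2.INTER_CUBIC)[:,:225]
cv2.imwrite('pics/a4.png',np.hstack([a,b]))
```

```text
8.125 [-22.5   5.4 124.8  40.8  25.1  26.7] [ 0.5967 -0.0409  0.0413] [-179.85966094  -33.91350635    7.13233922] [-1.17374493  0.37065876  0.68552435]
-32 42 [ 0.0007 -0.     -0.0004] [-0.0009  0.0015 -0.0023]
-28 40 [ 0.0029 -0.      0.0034] [-0.0009  0.0015 -0.0023]
-22 36 [ 0.0056 -0.      0.0101] [-0.0009  0.0015 -0.0023]
-17 34 [ 0.0086 -0.      0.0146] [-0.0009  0.0015 -0.0023]
-12 32 [ 0.0117 -0.      0.019 ] [-0.0009  0.0015 -0.0023]
-7 31 [ 0.0153 -0.      0.0226] [-0.0009  0.0015 -0.0023]
-2 30 [ 0.0189 -0.      0.0262] [-0.0009  0.0015 -0.0023]
3 29 [ 0.0225 -0.      0.0299] [-0.0009  0.0015 -0.0023]
8 29 [ 0.0266 -0.      0.0327] [-0.0009  0.0015 -0.0023]
```

View pics/a4.png

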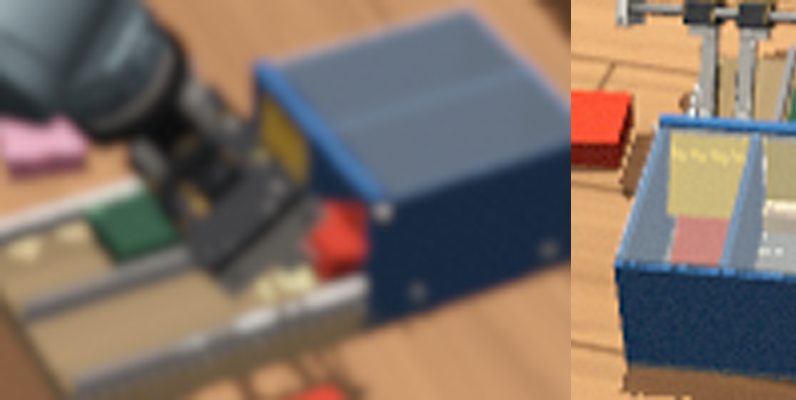

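The stone has tipped nose-down. Its rear end, at side crop (340,240), is raised and still in contact with the tips, so I'll push on while following it down.

Request:
apply_moves(plan=[{"grip": 16, "translation": [0.0025, 0, 0.003], "dr": [0, 0, 0]}, {"grip": 16, "translation": [0.005, 0, 0.0075], "dr": [0, 0, 0]}, {"grip": 16, "translation": [0.007, 0, 0.012], "dr": [0, 0, 0]}, {"grip": 16, "translation": [0.01, 0, 0.0165], "dr": [0, 0, 0]}, {"grip": 16, "translation": [0.0135, 0, 0.0208], "dr": [0, 0, 0]}, {"grip": 16, "translation": [0.017, 0, 0.0244], "dr": [0, 0, 0]}, {"grip": 16, "translation": [0.0205, 0, 0.028], "dr": [0, 0, 0]}, {"grip": 16, "translation": [0.0245, 0, 0.0313], "dr": [0, 0, 0]}, {"grip": 16, "translation": [0.0266, 0, 0.0327], "dr": [0, 0, 0]}, {"grip": 16, "translation": [0.0266, 0, 0.0327], "dr": [0, 0, 0]}])

```text
t: 9.48
eef_pos: [0.6369, -0.036, 0.0293]
ee_rot: [-179.9, -34.0, 7.1]
contact_force: [-0.0, -0.1, 0.0]
opening: 0.157
gripper_force: 0.2
```

Run:
```python
from tgt import *
s=manip.get_obs();print(s['t'],s['qpos'].round(1),s['eef_pos'].round(4),s['ee_rot'],s['contact_force'])
for x,z in((8,29),(14,30),(-60,34),(-110,34),(-120,110)):print(x,z,*rel(*now(),pose(x,-34,z,34)))
a=viewer.read_camera('side')['frame'][180:250,300:400,::-1]
b=viewer.read_camera('scene')['frame'][185:285,245:335,::-1]
a=cv2.resize(a,(571,400),interpolation=cv2.INTER_CUBIC);b=cv2.resize(b,None,fx=4,fy=4,interpolation=cv2.INTER_CUBIC)[:,:225]
cv2.imwrite('pics/a5.png',np.hstack([a,b]))
```

```text
9.475 [-20.1  11.8 119.2  40.5  23.3  28.9] [ 0.6369 -0.036   0.0293] [-179.88443327  -33.95008681    7.13956381] [-0.02662475 -0.14761531  0.03278445]
8 29 [-0.0004 -0.0002  0.0001] [-0.0006  0.0009 -0.0022]
14 30 [ 0.0052 -0.0002  0.0027] [-0.0006  0.0009 -0.0022]
-60 34 [-0.054  -0.0001 -0.042 ] [-0.0006  0.0009 -0.0022]
-110 34 [-0.0955 -0.     -0.0699] [-0.0006  0.0009 -0.0022]
-120 110 [-6.130e-02 -1.000e-04 -1.385e-01] [-0.0006  0.0009 -0.0022]
```

View pics/a5.png

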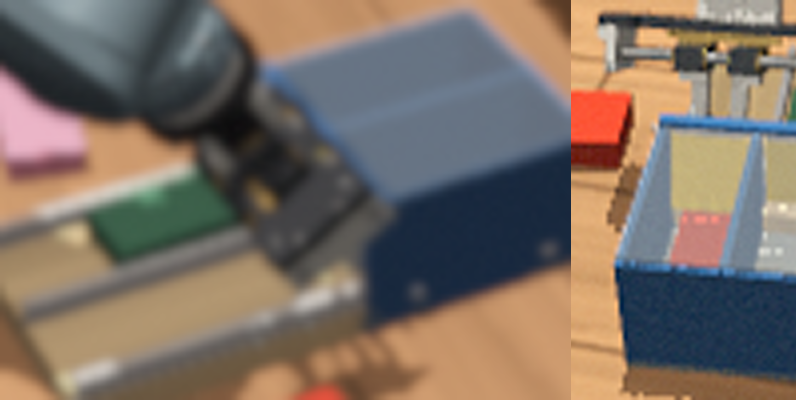

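Request:
apply_moves(plan=[{"grip": 16, "translation": [0.0026, 0, 0.0013], "dr": [0, 0, 0]}, {"grip": 16, "translation": [0.0045, 0, 0.0022], "dr": [0, 0, 0]}, {"grip": 16, "translation": [0.0045, 0, 0.0022], "dr": [0, 0, 0]}, {"grip": 16, "translation": [-0.004, 0, -0.005], "dr": [0, 0, 0]}, {"grip": 16, "translation": [-0.014, 0, -0.0125], "dr": [0, 0, 0]}, {"grip": 16, "translation": [-0.024, 0, -0.02], "dr": [0, 0, 0]}, {"grip": 16, "translation": [-0.034, 0, -0.0275], "dr": [0, 0, 0]}, {"grip": 16, "translation": [-0.044, 0, -0.035], "dr": [0, 0, 0]}, {"grip": 16, "translation": [-0.054, 0, -0.042], "dr": [0, 0, 0]}, {"grip": 16, "translation": [-0.068, 0, -0.0515], "dr": [0, 0, 0]}, {"grip": 16, "translation": [-0.082, 0, -0.061], "dr": [0, 0, 0]}, {"grip": 16, "translation": [-0.0955, 0, -0.07], "dr": [0, 0, 0]}])

```text
t: 11.08
eef_pos: [0.5181, -0.0508, 0.0338]
ee_rot: [-179.9, -33.9, 7.1]
contact_force: [-0.1, -0.5, -0.1]
opening: 0.158
gripper_force: 0.0
```

Request:
apply_moves(plan=[{"grip": 16, "translation": [0.013, 0, -0.022], "dr": [0, 0, 0]}, {"grip": 16, "translation": [0.029, 0, -0.045], "dr": [0, 0, 0]}, {"grip": 16, "translation": [0.035, 0, -0.067], "dr": [0, 0, 0]}, {"grip": 16, "translation": [0.035, 0, -0.067], "dr": [0, 0, 0]}, {"grip": 16, "translation": [0.035, 0, -0.067], "dr": [0, 0, 0]}])

```text
t: 11.7
eef_pos: [0.5102, -0.0517, 0.108]
ee_rot: [-179.8, -33.9, 7.1]
contact_force: [-0.6, -0.2, 0.3]
opening: 0.158
gripper_force: 0.0
```

Run:
```python
from tgt import *
a0=viewer.read_camera('side');b0=viewer.read_camera('scene')
a=a0['frame'][175:255,285:415,::-1];b=b0['frame'][185:285,245:335,::-1]
a=cv2.resize(a,(487,300),interpolation=cv2.INTER_CUBIC);b=cv2.resize(b,None,fx=3,fy=3,interpolation=cv2.INTER_CUBIC)
cv2.imwrite('pics/a6.png',np.hstack([a,b]))
for X in (50,60,70):
    for h in(28,):
        P=[pose(X+e*45,-34+f*25,h,0)[0] for e,f in((-1,-1),(-1,1),(1,-1),(1,1))]
        print(X,((proj(b0,P)-[245,185])*3+[487,0]).round(0).tolist())
```

```text
50 [[568.0, 150.0], [617.0, 154.0], [549.0, 214.0], [602.0, 219.0]]
60 [[566.0, 157.0], [616.0, 160.0], [547.0, 222.0], [600.0, 226.0]]
70 [[564.0, 164.0], [614.0, 167.0], [545.0, 230.0], [599.0, 234.0]]
```

View pics/a6.png

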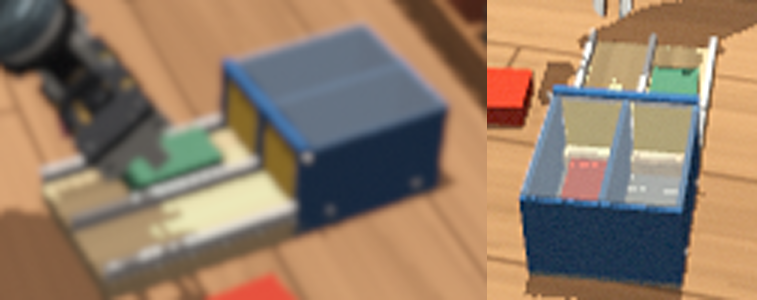

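The red stone lies flat in the box: its rear edge at row ≈160 matches x ≈ 62 mm, with the sill visible behind it. Both flaps hang shut, the green stone is in place, and the arm is clear.

```bash
python3 -c "
from h import *
print(manip.job_done())"
```

```text
the job is handed in; nothing more can be done
None
```

I slid the red stone into the box and handed the job in. The last pictures show it lying flat well past the sill, both flaps shut, the green stone in its track and the arm clear; no verdict came back.

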